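Survey probe held over the copper sample

ROBOT

A 6-joint arm with a two-finger parallel gripper is mounted at the origin on the work surface. World frame = base frame: x ahead of the robot, y to its left, z up, the work surface at z = 0. Lengths are in m, angles in rad, forces in N, time in s.
With the tool pointing down it reaches from about 0.35 to 0.775 m from the base axis. Payload 5.5 kg.
Tool frame: the origin (TCP) lies at the very end of the fingers, on their centre line; the grasp point (between the pads) lies 19 mm behind it (env.grip_depth is the distance from the TCP to the grasp point, in m); z points along the fingers, y is the direction in which the jaws open and shut (so a half turn about z gives the same grasp; the last joint's range is limited). The gripper opens to 85 mm and grips with 20 to 120 N. Pads are 22 mm wide; open, the fingers measure 114 mm over their backs; the gripper's body (76 mm by 85 mm) begins 54 mm behind the grasp point. The pads swing forward as they close: fully open they stand 13 mm farther back than shut.
Start: joints at [-1.292, 0.313, 0.046, 1.304, 0, 1.431], TCP at [0.234, -0.525, 0.231] pointing down, gripper open.
Joint ranges: [-2.76, 2.76], [-0.86, 1.69], [-1.03, 1.26], [-2.2, 2.34], [-1.47, 1.5], [-3.14, 3.14]. Speed limits (rad/s): [2.57, 2.57, 3.14, 3.14, 3.14, 3.14].

INTERFACE

Orientations are given as a unit quaternion [w, x, y, z].
In Python, from workcell import env gives the robot as it stands.
- The arm moves only by the tool step_arm, never from a script. Its argument "series" is a list of rows, each a list of 3 entries, a list of its own where there are three numbers: the shift along the world's x, y, z in cm, then the turn about the world's z in rad, then the closure in counts, from 0 (fully open) to 255 (shut). A call has 1 to 5 rows; each row is the pose to reach, as a shift and turn from the pose measured when the call began; what a row does not reach only later rows make up. A row lasts 1/8 s, in which the tool goes at most 62.5 mm and 10.7 degrees, less where a joint would pass 70% of its speed; a pose out of reach is approached as far as the arm can. A call with a gripper value outside its range is refused whole. The fingers move at their own pace and stop on an object; "newtons" is the grip in N (left out, the last holds). Time passes only in rows, so rows that repeat a pose let the fingers close. It gives the time, the measured TCP pose, the force and the opening at its end, in the units of the state.
- env.get_state(): the state, without advancing time (a new reading comes with each control period).
- env.read_camera(name): name is "side" or "top" or "wrist"; returns a dict with "frame" (384x512x3 uint8, red, green, blue), "vertical_fov" (degrees; the focal length in pixels is half the picture's height over the tangent of half this angle, whatever the lens; pixels are square), "cx", "cy" (the principal point, pixels), "camera_from_world" (4x4, takes a point from world to camera coordinates). Camera axes: x right, y down, z forward; pixel columns grow to the right and rows downward; lengths in m; the calibration is good to about 2 mm. A picture is of the moment at which its call begins. There is no depth.
- env.hand_in(): hands the job in, once; it reports no verdict.
The state is a dict: "clock": time; "joint_pos": joint angles; "qvel": joint speeds; "tau": joint torques, N m; "tcp_pos": TCP position; "orientation": TCP orientation; "wrist_force": force on the tool from outside, world axes, zero at the start; "ft_torque": the same for the moment, N m; "finger_gap": finger opening in m.
Only numpy, scipy, OpenCV 4.12 (cv2) and the standard library are available. Lean on these libraries where they do the work, as an engineer would, in place of code of your own. Each camera call takes 0.05 s, during which the arm holds its last target.

TASK

Check the copper sample for activity: first turn the yellow meter's selector clockwise until it clicks over to the green dot, then take the survey probe by its handle from its cradle, carry it over the shield wall without bumping it and hold it level about 1 cm above the copper sample, centred, with its long side along the sample's long side. The probe must never touch a sample or mount, everything else stays where it is, and the program finishes while still holding the probe there, motionless.

Things in the scene. Friction and masses are not known exactly. Their poses are not given: they have to be found in the camera images.
- selector (a joint): the meter's selector, rad, seen from above turning clockwise as it grows: 0 = off (white mark on the grip at the white dot), 1.2 = measuring (white mark at the green dot), end stop 1.25. A spring detent holds it at either end: it resists with up to about 0.15 N m until 0.6 rad, then clicks over and is pushed on to about 1.15 by itself, where it stays; let go before 0.6 it springs back towards 0
- selector_grip (a point): point on the selector's vertical axis, at the height to grip: 9 mm below the top of the black grip bar. The bar is 40 mm long along this frame's x, 14 mm thick along its y, 32 mm high, and turns with the selector; the white mark is at its -x end
- meter: yellow survey meter, a box 130 (x) x 110 (y) x 66 mm, fixed, selector on its top; origin: centre of its underside. The selector's axis lies 22 mm from the centre towards the meter's +x; a dark display lies at its -x side
- probe: wireless survey probe: flat grey head 90 (x) x 50 (y) x 22 mm with its sensing window on the whole underside; above it an orange handle bar 80 mm long along x, 24 mm thick along y, from 52 to 74 mm above the underside, on two black posts 68 mm apart. About 0.3 kg. Origin: centre of the underside, z up
- cradle: blue open cradle 106 (x) x 66 (y) x 16 mm, fixed, the probe stands in it on a 5 mm floor with about 3 mm free all round, long sides parallel; origin: centre of its underside
- shield: grey wall of shield bricks, fixed, 400 mm long (x), 50 mm thick (y), 100 mm tall, between the probe and the samples; origin: centre of its underside
- copper_mount: fixed round steel sample mount, 90 mm wide, 12 mm tall, carrying a copper sample 60 (x) x 34 (y) x 6 mm centred on it; it stands on the 8 mm aluminium plate; origin: centre of the mount's underside
- sample_top (a point): centre of the copper sample's upper face, 18 mm above the mount's underside; x along its long side, z up
- green_mount: the same mount with a green sample: not the one to measure
- black_mount: the same mount with a black sample: not the one to measure
- dome_a: bystander: a clear round sample cover with a white lid, 100 mm wide, 67 mm tall; origin: centre of its underside
- dome_b: bystander: a second clear round sample cover with a white lid, 100 mm wide, 67 mm tall; origin: centre of its underside
- terminal_puck: bystander: white round terminal puck with red and steel pins, 76 mm wide, 30 mm tall; origin: centre of its underside
- driver: bystander: blue-handled screwdriver lying down, 170 mm long, 26 mm thick (origin: underside at mid-length)
- flask: bystander: white plastic flask with red cap, 56 mm wide, 120 mm tall; origin: centre of its underside
- parts_tray: bystander: grey open parts tray 110 x 80 mm, 30 mm tall; origin: centre of its underside
Not all that is in view belongs to the job. Of the things that look like the meter, take the one that is nearest to the robot's base at the start.

How it is judged:
By the outcome, as a careful person would: the job done as asked, in the order asked, and still so for the second after the job is handed in, while the arm keeps its last pose, push and grip.
It also fails if it takes over 51 s, if anything falls off the work surface, if the arm or the gripper's body presses on something with over 40 N, if the wrist force passes 120 N, or if a joint passes its speed limit or range.

## Working session

There is one attempt and no reset: what is moved stays moved. The work goes in short steps, Python scripts to look and compute and a tool call to move; the robot and the scene stay as the last step left them, time stands still between calls to the robot, and variables do not carry over. Pictures are saved under pics/ and viewed, and the job is handed in when it is done.

Besides the shell and the picture viewer there is one more tool, called by a JSON object that holds its "op" and its "data". step_arm: Moves the arm, as the interface text tells. Its arguments: {"type":"object","properties":{"series":{"type":"array"},"newtons":{"type":"number"}},"required":["series"]}

```bash
mkdir -p pics
cat > h.py <<'E'
import numpy as np, cv2, pickle
from workcell import env
def cap(n,tag):
    c=env.read_camera(n); pickle.dump(c,open(f'pics/{tag}.pkl','wb')); cv2.imwrite(f'pics/{tag}.png',c['frame'][:,:,::-1]); return c
def load(tag): return pickle.load(open(f'pics/{tag}.pkl','rb'))
def K(c):
    f=c['frame'].shape[0]/2/np.tan(np.radians(c['vertical_fov'])/2); return f
def proj(c,P):
    P=np.atleast_2d(P); T=np.array(c['camera_from_world']); q=P@T[:3,:3].T+T[:3,3]; f=K(c)
    return np.c_[f*q[:,0]/q[:,2]+c['cx'], f*q[:,1]/q[:,2]+c['cy']]
def unproj(c,uv,z):
    uv=np.atleast_2d(uv).astype(float); T=np.array(c['camera_from_world']); R=T[:3,:3]; o=-R.T@T[:3,3]; f=K(c)
    d=np.c_[(uv[:,0]-c['cx'])/f,(uv[:,1]-c['cy'])/f,np.ones(len(uv))]@R
    return o+d*((z-o[2])/d[:,2])[:,None]
E
python3 - <<'E'
from h import *
for n in ['top','side','wrist']:
    c=cap(n,n+'0'); print(n,{k:(v if k!='frame' else v.shape) for k,v in c.items()})
    cv2.imwrite(f'pics/{n}0x.png',cv2.resize(c['frame'][:,:,::-1],(800,600),interpolation=cv2.INTER_CUBIC))
print(env.get_state())
E
```

```text
top {'frame': (384, 512, 3), 'vertical_fov': 42.22729035915943, 'cx': 256.1450357542728, 'cy': 194.8499304586515, 'camera_from_world': array([[ 2.44213357e-02, -9.99696892e-01,  3.11799633e-03,
         1.80013658e-02],
       [-9.87184787e-01, -2.46074525e-02, -1.57672666e-01,
         5.29148733e-01],
       [ 1.57701600e-01,  7.72538556e-04, -9.87486511e-01,
         1.54290291e+00],
       [ 0.00000000e+00,  0.00000000e+00,  0.00000000e+00,
         1.00000000e+00]])}
side {'frame': (384, 512, 3), 'vertical_fov': 50.92715394182299, 'cx': 257.26692504585117, 'cy': 191.70922231617237, 'camera_from_world': array([[ 0.99616416, -0.08748939, -0.00160421, -0.52179064],
       [-0.05544923, -0.6169567 , -0.78504129,  0.10964859],
       [ 0.06769306,  0.78211894, -0.61944137,  1.44624643],
       [ 0.        ,  0.        ,  0.        ,  1.        ]])}
wrist {'frame': (384, 512, 3), 'vertical_fov': 69.67781409353863, 'cx': 256.80805580491176, 'cy': 188.75028717269072, 'camera_from_world': array([[ 0.4076409 , -0.91314079, -0.00167208, -0.5746817 ],
       [-0.87648423, -0.39178913,  0.2797797 , -0.03677291],
       [-0.25613336, -0.1125841 , -0.96006277,  0.37909703],
       [ 0.        ,  0.        ,  0.        ,  1.        ]])}
{'clock': 0.15, 'joint_pos': array([-1.29159835e+00,  3.13838834e-01,  4.52415701e-02,  1.30362284e+00,
       -8.05315788e-06,  1.43119807e+00]), 'qvel': array([6.97217976e-04, 7.75595873e-05, 2.18216279e-03, 1.25751319e-03,
       6.06567859e-04, 5.34447174e-04]), 'tau': array([ 1.30744233e-03, -4.81065738e+01,  2.98815697e+01,  1.38858415e-02,
       -1.30750063e-04, -6.48679404e-06]), 'tcp_pos': array([ 0.23371088, -0.52493197,  0.23060817]), 'orientation': array([-7.09872984e-04,  9.78155958e-01,  2.07871150e-01, -5.36660651e-05]), 'wrist_force': array([-0.13444118, -0.38322609,  0.19347221]), 'ft_torque': array([ 0.01613405,  0.02525137, -0.00858702]), 'finger_gap': 0.08570739427049798}
```

View pics/top0x.png

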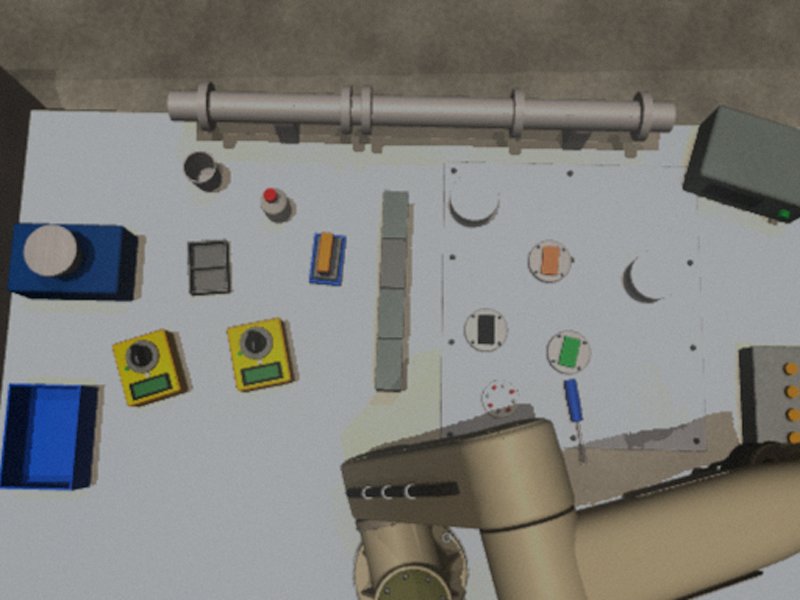

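View pics/side0x.png

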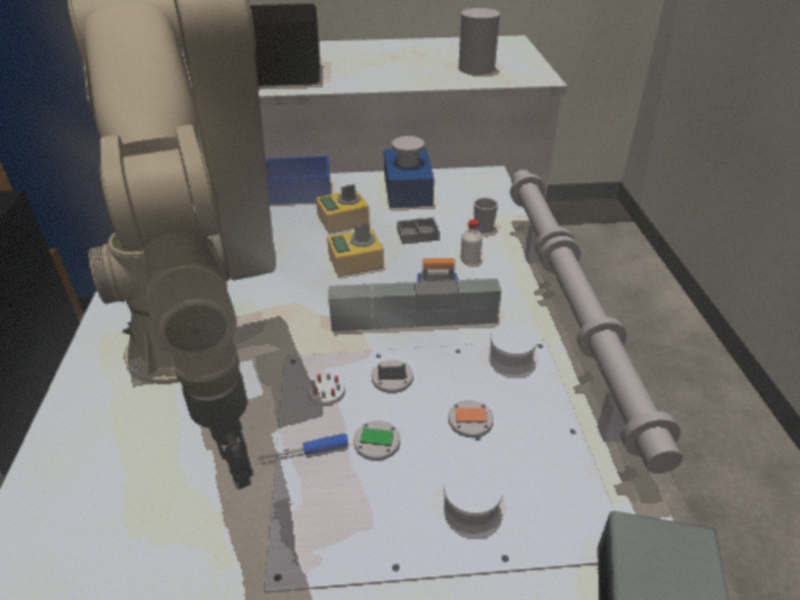

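View pics/wrist0x.png

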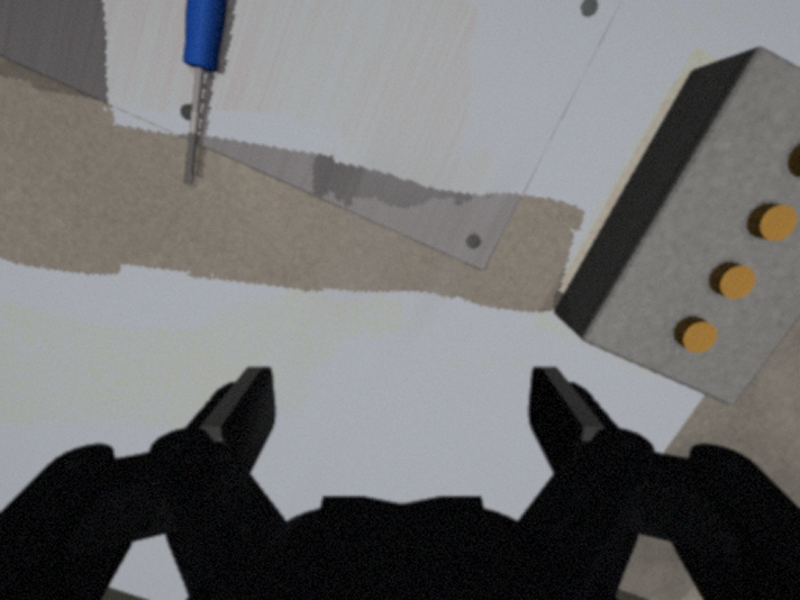

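The top view (800x600 scale) shows two yellow meters, at (260,353) and (149,366). The probe stands in its blue cradle at (326,257), the copper sample is at (550,261), and the wall is at x≈392. I'll enlarge these areas to measure them.

Run:
```python
from h import *
c=load('top0')
for nm,uv,z in [('meterA',(260*.64,353*.64),.066),('meterB',(149*.64,366*.64),.066),('probe',(326*.64,250*.64),.079),('copper',(550*.64,261*.64),.026)]:
    p=unproj(c,uv,z)[0]; print(nm,p,np.hypot(*p[:2]))
im=c['frame'][:,:,::-1]
def crop(x0,y0,x1,y1,s,fn): cv2.imwrite(fn,cv2.resize(im[y0:y1,x0:x1],None,fx=s,fy=s,interpolation=cv2.INTER_CUBIC))
crop(65,195,195,265,6,'pics/meters.png')
crop(190,140,250,195,10,'pics/probe.png')
crop(330,145,390,190,10,'pics/copper.png')
```

```text
meterA [0.42007168 0.3072755  0.066     ] 0.5204598414500405
meterB [0.38883523 0.52566576 0.066     ] 0.6538480886190302
probe [0.6299026  0.18314603 0.079     ] 0.6559876152091535
copper [ 0.63038074 -0.27822014  0.026     ] 0.6890474060436719
```

View pics/meters.png

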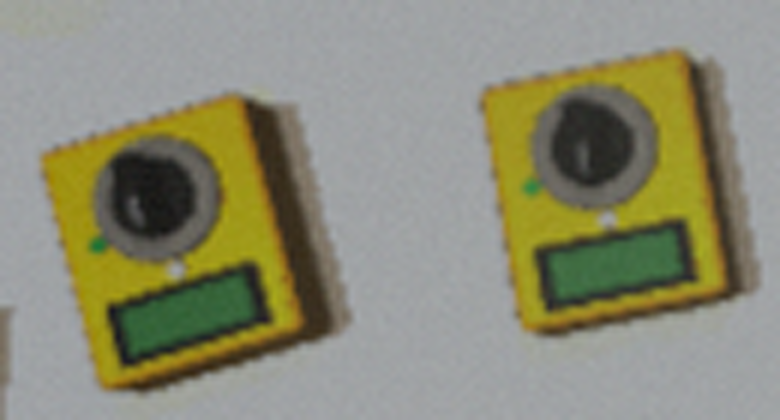

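View pics/probe.png

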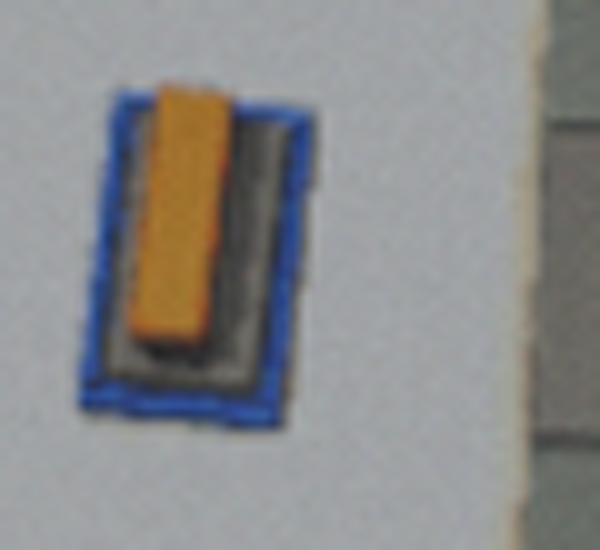

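View pics/copper.png

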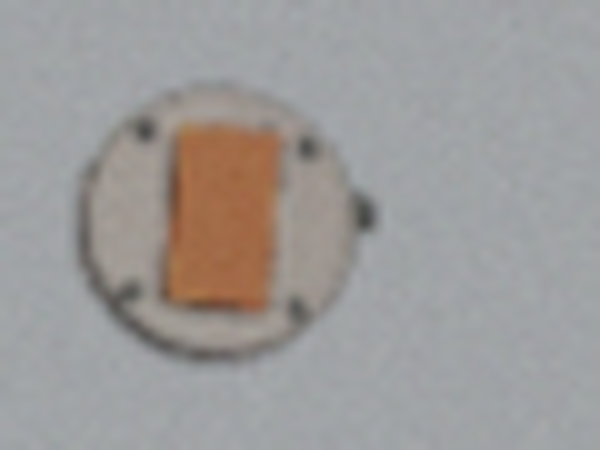

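The meter meant is the right one in the top view, at (260,353): its range is 0.52 m, against 0.65 m for the left one at (149,366). The crop shows its white dot next to the display and its green dot clockwise of that, with the bar at off. I'm moving there now, around the base at a safe height.

{"op": "step_arm", "data": {"series": [[[3.5,4.5,1],0.17,0],[[7,9,2],0.34,0],[[10.5,13.5,3],0.51,0],[[14,18,4],0.68,0],[[17,22.5,5],0.85,0]], "newtons": 40}}

```text
clock: 0.78
tcp_pos: [0.4046, -0.2983, 0.2807]
orientation: [-0.001, 0.804, 0.595, -0.0]
wrist_force: [0.2, -0.4, 0.6]
finger_gap: 0.0857
```

{"op": "step_arm", "data": {"series": [[[1,5,0],0.17,0],[[1,10,0],0.34,0],[[1,15,0],0.51,0],[[1,20,0],0.68,0],[[1,25,0],0.85,0]]}}

```text
clock: 1.4
tcp_pos: [0.4142, -0.0467, 0.2806]
orientation: [-0.001, 0.485, 0.875, -0.0]
wrist_force: [0.1, 0.2, 0.0]
finger_gap: 0.0856
```

{"op": "step_arm", "data": {"series": [[[0,5,0],0.17,0],[[0,10,0],0.34,0],[[0,15,0],0.51,0],[[0,20,0],0.68,0],[[0,25,0],0.85,0]]}}

```text
clock: 2.02
tcp_pos: [0.4139, 0.2049, 0.2805]
orientation: [-0.0, 0.078, 0.997, -0.001]
wrist_force: [0.6, -0.7, -0.6]
finger_gap: 0.0856
```

{"op": "step_arm", "data": {"series": [[[0,4,0],0.17,0],[[0,8,0],0.34,0],[[0,8,0],0.35,0]]}}

```text
clock: 2.4
tcp_pos: [0.4134, 0.287, 0.2798]
orientation: [-0.001, -0.099, 0.995, -0.001]
wrist_force: [-0.1, 0.0, 0.1]
finger_gap: 0.0855
```

Run:
```python
from h import *
for n in ['top','side','wrist']:
    c=cap(n,n+'1')
    cv2.imwrite(f'pics/{n}1x.png',cv2.resize(c['frame'][:,:,::-1],(800,600),interpolation=cv2.INTER_CUBIC))
s=env.get_state();print(s['clock'],s['tcp_pos'],s['orientation'],s['joint_pos'])
```

```text
2.55 [0.41362207 0.28434261 0.28021303] [-4.67180428e-04 -9.61196931e-02  9.95369075e-01 -1.09165662e-03] [ 0.44323426  0.16223606 -0.0307719   1.37940948 -0.00173548  0.25069889]
```

View pics/wrist1x.png

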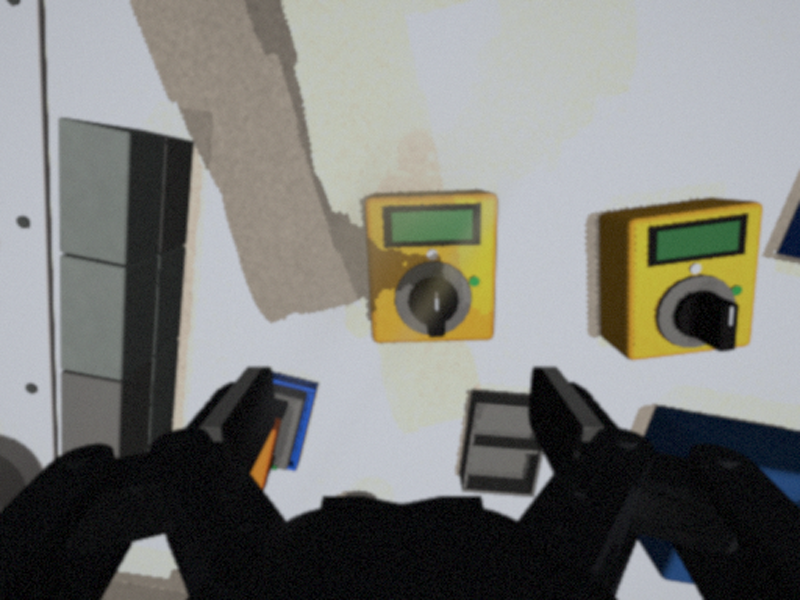

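View pics/top1x.png

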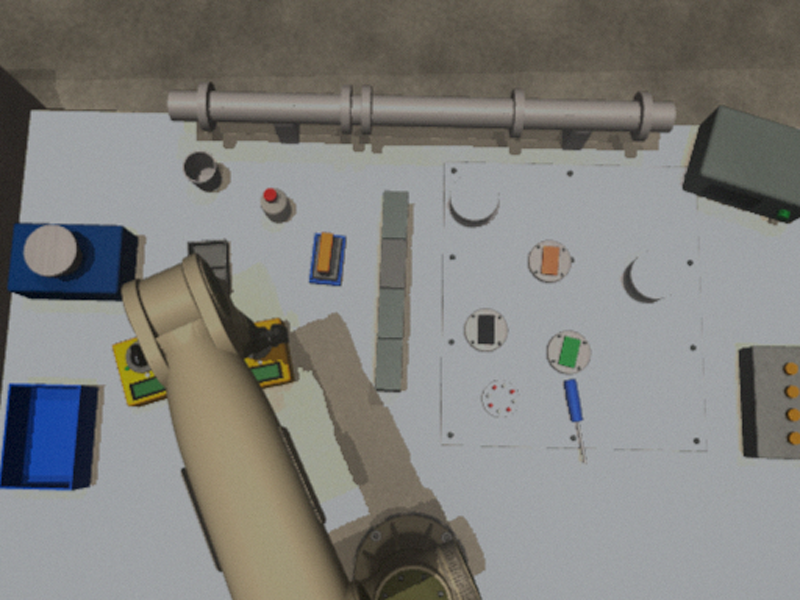

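The wrist view shows meter A with its top face at about (365..497,192..342) in the 800-pixel picture. The dial is at (432,298), and the bar runs along the display–selector axis with its white mark towards the display. Next I'll fit the box, bar, cradle, handle and copper.

Run:
```python
from h import *
c=load('wrist1'); im=c['frame'][:,:,::-1]
x0,y0,x1,y1=222,112,330,228
cv2.imwrite('pics/m1.png',cv2.resize(im[y0:y1,x0:x1],None,fx=5,fy=5,interpolation=cv2.INTER_CUBIC))
c2=load('side0'); im2=c2['frame'][:,:,::-1]
cv2.imwrite('pics/m1s.png',cv2.resize(im2[135:180,200:255],None,fx=10,fy=10,interpolation=cv2.INTER_CUBIC))
```

```text
(no output)
```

View pics/m1.png

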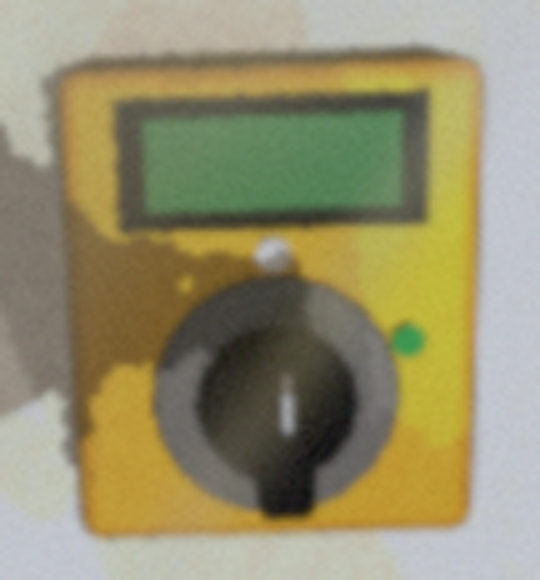

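View pics/m1s.png

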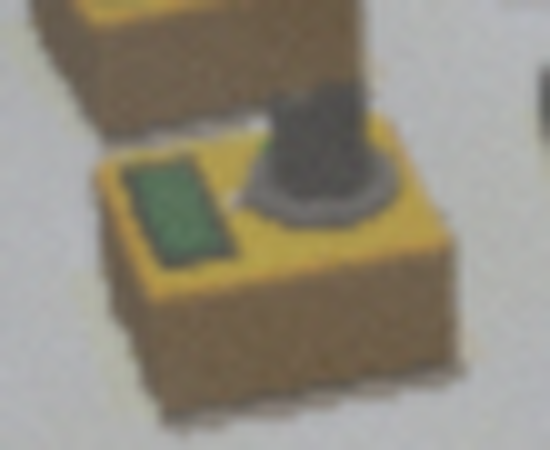

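Run:
```python
from h import *
from scipy.optimize import least_squares
c=load('wrist1'); w=lambda a: np.array(a)/5+[222,112]-0.4
T=np.array(c['camera_from_world']); print('cam',-T[:3,:3].T@T[:3,3])
co=unproj(c,w([(62,70),(482,62),(85,535),(467,528)]),.066); print('wrist corners',co.round(4))
print([np.linalg.norm(co[i]-co[j]).round(4) for i,j in [(0,1),(2,3),(0,2),(1,3)]])
m=co.mean(0); vx=(co[2]+co[3]-co[0]-co[1]); print('centre',m,'yaw',np.arctan2(vx[1],vx[0]))
ax=m+0.022*vx/np.linalg.norm(vx); print('axis',ax)
for n,p,z in [('white',(272,253),.067),('green',(408,340),.067),('dialc',(277,393),.070)]:
    q=unproj(c,w(p),z)[0]; print(n,q,'ang rel axis',np.arctan2(*(q-ax)[[1,0]]))
for z in (.09,.095,.1,.105,.11):
    print(z,'mark',unproj(c,w([(287,376),(287,432)]),z).round(4).tolist(),'end',unproj(c,w((286,514)),z-.032).round(4).tolist(), unproj(c,w((286,470)),z).round(4).tolist())
s=load('side0'); ws=lambda a: np.array(a)/10+[200,135]-.45
cs=unproj(s,ws([(97,160),(155,298),(390,115),(455,243)]),.066); print('side',cs.round(4), cs.mean(0))
# bar top height in side: silhouette top edge row ~ (270..370, 95)
for z in (.09,.1,.11,.12): print(z,proj(s,np.r_[ax[:2],z])[0], (proj(s,np.r_[ax[:2],z])[0]-[200,135]+.45)*10)
```

```text
cam [0.34405937 0.27112634 0.42292106]
wrist corners [[0.37   0.2461 0.066 ]
 [0.3476 0.3497 0.066 ]
 [0.4933 0.274  0.066 ]
 [0.4706 0.3777 0.066 ]]
[np.float64(0.106), np.float64(0.1062), np.float64(0.1264), np.float64(0.1262)]
centre [0.42039185 0.31188248 0.066     ] yaw 0.22299436659724953
axis [0.44184712 0.3167478  0.066     ]
white [0.40535999 0.30803647 0.067     ] ang rel axis -2.907229245995976
green [0.42126176 0.34851477 0.067     ] ang rel axis 2.14577229119165
dialc [0.44156967 0.31707892 0.07      ] ang rel axis 2.2682325074777765
0.09 mark [[0.4312, 0.316, 0.09], [0.4456, 0.3192, 0.09]] end [[0.4793, 0.3288, 0.058]] [[0.4557, 0.3211, 0.09]]
0.095 mark [[0.4299, 0.3153, 0.095], [0.4441, 0.3184, 0.095]] end [[0.4775, 0.328, 0.063]] [[0.454, 0.3204, 0.095]]
0.1 mark [[0.4286, 0.3146, 0.1], [0.4426, 0.3177, 0.1]] end [[0.4756, 0.3272, 0.068]] [[0.4523, 0.3196, 0.1]]
0.105 mark [[0.4273, 0.314, 0.105], [0.4411, 0.317, 0.105]] end [[0.4737, 0.3264, 0.073]] [[0.4506, 0.3189, 0.105]]
0.11 mark [[0.426, 0.3133, 0.11], [0.4395, 0.3163, 0.11]] end [[0.4719, 0.3256, 0.078]] [[0.449, 0.3181, 0.11]]
side [[0.3511 0.343  0.066 ]
 [0.3749 0.2379 0.066 ]
 [0.4758 0.3676 0.066 ]
 [0.4972 0.2667 0.066 ]] [0.424746   0.30381142 0.066     ]
0.09 [230.80162532 147.97901753] [312.51625324 134.29017534]
0.1 [230.69909189 145.91148049] [311.49091891 113.61480493]
0.11 [230.59579127 143.82847353] [310.45791273  92.78473529]
0.12 [230.49171483 141.72982237] [309.41714826  71.79822366]
```

Run:
```python
from h import *
c=load('top0'); w=lambda a: np.array(a)/6+[65,195]-.4
co=unproj(c,w([(483,90),(688,52),(527,332),(727,293)]),.066); print(co.round(4)); m=co.mean(0); vx=co[0]+co[1]-co[2]-co[3]
print([np.linalg.norm(co[i]-co[j]).round(4) for i,j in [(0,1),(2,3),(0,2),(1,3)]],m,np.arctan2(vx[1],vx[0]))
p=lambda a: np.array(a)/10+[190,140]-.45
cr=unproj(c,p([(118,92),(317,108),(82,408),(283,428)]),.016); m=cr.mean(0);vx=cr[0]+cr[1]-cr[2]-cr[3]
print('cradle',[np.linalg.norm(cr[i]-cr[j]).round(4) for i,j in [(0,1),(2,3),(0,2),(1,3)]],m,np.arctan2(vx[1],vx[0]))
cr=unproj(c,p([(160,88),(235,95),(132,335),(208,343)]),.079); m=cr.mean(0);vx=cr[0]+cr[1]-cr[2]-cr[3]
print('handle',[np.linalg.norm(cr[i]-cr[j]).round(4) for i,j in [(0,1),(2,3),(0,2),(1,3)]],m,np.arctan2(vx[1],vx[0]))
p=lambda a: np.array(a)/10+[330,145]-.45
cr=unproj(c,p([(178,125),(282,128),(167,303),(270,308)]),.026); m=cr.mean(0);vx=cr[0]+cr[1]-cr[2]-cr[3]
print('cu',[np.linalg.norm(cr[i]-cr[j]).round(4) for i,j in [(0,1),(2,3),(0,2),(1,3)]],m,np.arctan2(vx[1],vx[0]))
```

```text
[[0.4695 0.3764 0.066 ]
 [0.4921 0.2708 0.066 ]
 [0.3449 0.3464 0.066 ]
 [0.3674 0.2446 0.066 ]]
[np.float64(0.108), np.float64(0.1042), np.float64(0.1281), np.float64(0.1274)] [0.41843795 0.3095543  0.066     ] 0.22182504902464542
cradle [np.float64(0.0657), np.float64(0.0658), np.float64(0.1062), np.float64(0.1074)] [0.62649725 0.18576178 0.016     ] -0.0681810915545534
handle [np.float64(0.0238), np.float64(0.024), np.float64(0.0799), np.float64(0.0802)] [0.62654668 0.18524682 0.079     ] -0.06851572305439405
cu [np.float64(0.0339), np.float64(0.0334), np.float64(0.0594), np.float64(0.0601)] [ 0.6334239  -0.27816194  0.026     ] -0.06861335542422603
```

Top and wrist views agree on the meter to 2–3 mm: axis ≈ (0.441, 0.316), yaw 0.22. The cradle, handle and sample sizes match the given ones. I'll move above the selector and look again.

{"op": "step_arm", "data": {"series": [[[1.5,1.7,-3],0.015,0],[[2.7,3.2,-8],0.03,0],[[2.7,3.2,-10],0.03,0],[[2.7,3.2,-10],0.03,0]]}}

```text
clock: 3.05
tcp_pos: [0.4396, 0.3145, 0.1785]
orientation: [-0.002, -0.11, 0.994, -0.002]
wrist_force: [0.6, -0.0, 2.0]
finger_gap: 0.0855
```

Run:
```python
from h import *
c=cap('wrist','wrist2')
cv2.imwrite(f'pics/wrist2x.png',cv2.resize(c['frame'][:,:,::-1],(800,600),interpolation=cv2.INTER_CUBIC))
s=env.get_state();print(s['clock'],s['tcp_pos'],s['orientation'],s['wrist_force'])
T=np.array(c['camera_from_world']); print('cam',-T[:3,:3].T@T[:3,3])
for z in (.066,.072,.104): print(z,proj(c,[[.441,.316,z]])*800/512)
```

```text
3.1 [0.44044696 0.31505943 0.18012369] [-0.00114225 -0.10990192  0.99394079 -0.00140496] [ 0.07331908 -0.68183479  0.60907251]
cam [0.37109363 0.29921044 0.32167858]
0.066 [[404.31841994 292.82871738]]
0.072 [[404.35413412 295.52287554]]
0.104 [[404.57498803 312.18335701]]
```

View pics/wrist2x.png

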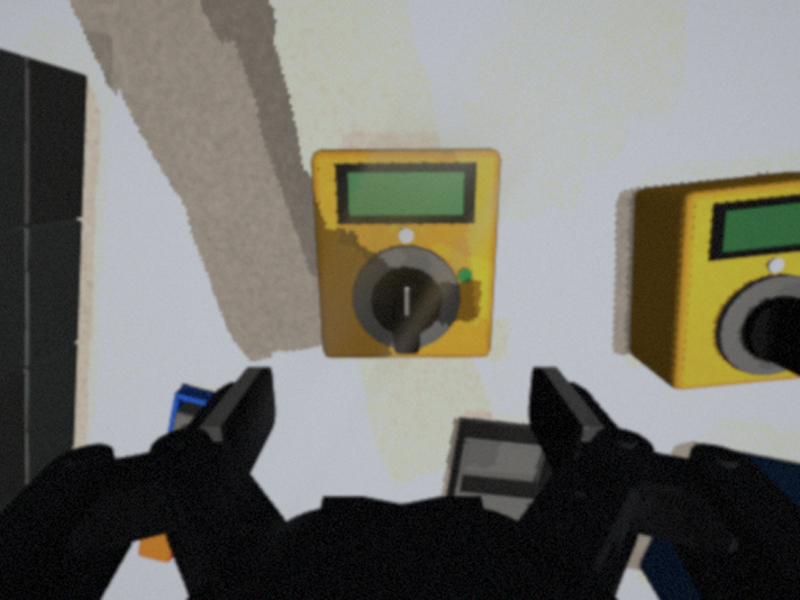

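Run:
```python
from h import *
c=load('wrist2'); im=c['frame'][:,:,::-1]
cv2.imwrite('pics/m2.png',cv2.resize(im[90:235,195:325],None,fx=4.1,fy=4.1,interpolation=cv2.INTER_CUBIC))
c=load('wrist1'); im=c['frame'][:,:,::-1]
cv2.imwrite('pics/m2b.png',cv2.resize(im[160:235,245:315],None,fx=8,fy=8,interpolation=cv2.INTER_CUBIC))
c=load('wrist2'); im=c['frame'][:,:,::-1]
cv2.imwrite('pics/m2c.png',cv2.resize(im[145:235,220:305],None,fx=6.6,fy=6.6,interpolation=cv2.INTER_CUBIC))
```

```text
(no output)
```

View pics/m2c.png

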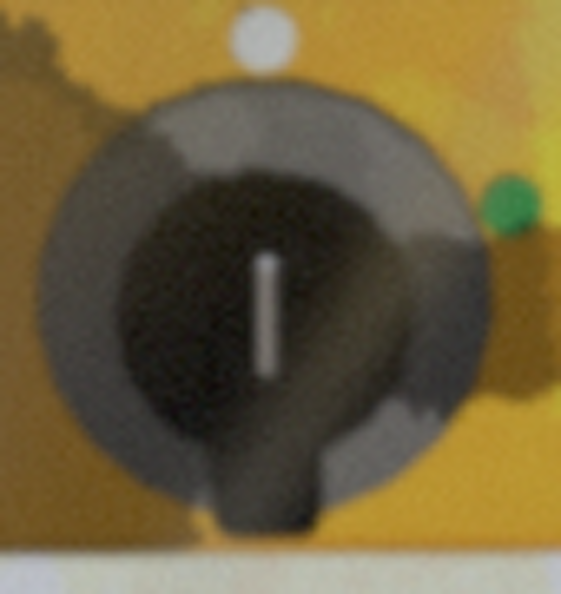

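View pics/m2b.png

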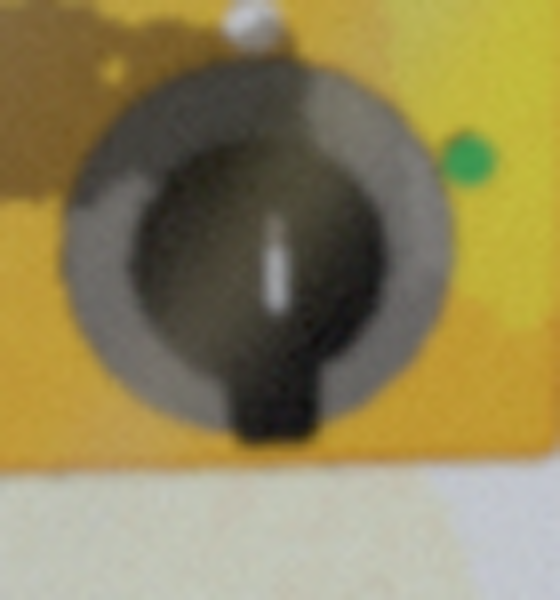

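Run:
```python
from h import *
a=load('wrist1');b=load('wrist2')
def tri(p,q):
    P=[]
    for c in(a,b):
        f=K(c);P.append(np.array([[f,0,c['cx']],[0,f,c['cy']],[0,0,1]])@np.array(c['camera_from_world'])[:3])
    X=cv2.triangulatePoints(P[0],P[1],np.array(p,float),np.array(q,float)).ravel();return X[:3]/X[3]
A=lambda p:np.array(p)/8+[245,160]-.45
B=lambda p:np.array(p)/6.6+[220,145]-.42
for n,p,q in [('white',(253,22),(264,38)),('green',(468,159),(511,204)),('mark0',(274,210),(266,253)),('mark1',(277,312),(266,378)),('end',(275,440),(267,533)),('dial',(258,248),(265,300))]:
    print(n,tri(A(p),B(q)).round(4), unproj(b,B(q),.066).round(4))
for z in(.1,.105,.11,.115,.12,.125):
    e=unproj(b,B((267,533)),z)[0]; e1=unproj(a,A((275,440)),z)[0]; m=unproj(b,B((266,253)),z)[0];w=np.linalg.norm(unproj(b,B((212,515)),z)-unproj(b,B((322,515)),z))
    print(z,e,e1,m,w, np.linalg.norm(e[:2]-[.4415,.317]))
```

```text
white [0.407  0.3092 0.0583] [[0.406  0.3088 0.066 ]]
green [0.4245 0.3517 0.0511] [[0.4215 0.3489 0.066 ]]
mark0 [0.4264 0.3135 0.1046] [[0.4364 0.3161 0.066 ]]
mark1 [0.4399 0.3165 0.1115] [[0.4551 0.3203 0.066 ]]
end [0.4614 0.3214 0.1074] [[0.4792 0.326  0.066 ]]
dial [0.4435 0.3175 0.0654] [[0.4434 0.3175 0.066 ]]
0.1 [0.46484618 0.32241339 0.1       ] [0.46390379 0.32233413 0.1       ] [0.42771402 0.31381629 0.1       ] 0.014438742000137067 0.023965574320074193
0.105 [0.46273157 0.32189005 0.105     ] [0.46204816 0.32154125 0.105     ] [0.42643694 0.31348685 0.105     ] 0.014113073597727134 0.02178743082165122
0.11 [0.46061697 0.3213667  0.11      ] [0.46019253 0.32074836 0.11      ] [0.42515985 0.31315741 0.11      ] 0.013787405195317215 0.019609345373267646
0.115 [0.45850236 0.32084335 0.115     ] [0.4583369  0.31995548 0.115     ] [0.42388277 0.31282797 0.115     ] 0.01346173679290727 0.017431339735389437
0.12 [0.45638775 0.32032001 0.12      ] [0.45648127 0.31916259 0.12      ] [0.42260569 0.31249854 0.12      ] 0.01313606839049731 0.015253448095944065
0.125 [0.45427315 0.31979666 0.125     ] [0.45462564 0.31836971 0.125     ] [0.4213286 0.3121691 0.125    ] 0.012810399988087418 0.013075727417752654
```

The bar top is at about 0.108 m and the axis at (0.442, 0.317), so the TCP goes to z ≈ 0.082. Descending with the jaws across the bar.

{"op": "step_arm", "data": {"series": [[[0.1,0.2,-3],0,0],[[0.1,0.2,-6],0,0],[[0.1,0.2,-8.5],0,0],[[0.1,0.2,-9.8],0,0],[[0.1,0.2,-9.8],0,0]]}}

```text
clock: 3.72
tcp_pos: [0.4417, 0.3168, 0.0826]
orientation: [-0.001, -0.11, 0.994, -0.001]
wrist_force: [-0.1, 0.2, -0.2]
finger_gap: 0.0853
```

{"op": "step_arm", "data": {"series": [[[0,0,0],0,120],[[0,0,0],0,255],[[0,0,0],0,255],[[0,0,0],0,255],[[0,0,0],0,255]], "newtons": 40}}

```text
clock: 4.35
tcp_pos: [0.4418, 0.3172, 0.083]
orientation: [-0.001, -0.11, 0.994, -0.001]
wrist_force: [-0.9, 0.9, 2.6]
finger_gap: 0.0132
```

The gap is 13.2 mm, so the bar is gripped. Turning clockwise, which is negative about z.

{"op": "step_arm", "data": {"series": [[[0,0,0],-0.15,255],[[0,0,0],-0.3,255],[[0,0,0],-0.45,255],[[0,0,0],-0.6,255],[[0,0,0],-0.7,255]]}}

```text
clock: 4.97
tcp_pos: [0.4418, 0.3176, 0.0831]
orientation: [-0.001, 0.239, 0.971, -0.0]
wrist_force: [0.1, 1.8, -0.3]
finger_gap: 0.0134
```

{"op": "step_arm", "data": {"series": [[[0,0,0],-0.15,255],[[0,0,0],-0.3,255],[[0,0,0],-0.4,255],[[0,0,0],-0.45,255],[[0,0,0],-0.45,255]]}}

```text
clock: 5.6
tcp_pos: [0.442, 0.3178, 0.0831]
orientation: [-0.001, 0.45, 0.893, 0.0]
wrist_force: [-0.2, 1.4, -0.0]
finger_gap: 0.0133
```

Run:
```python
from h import *
s=env.get_state();q=s['orientation'];print(s['clock'],s['tcp_pos'],2*np.arctan2(q[2],q[1]),s['wrist_force'],s['ft_torque'],s['finger_gap'])
```

```text
5.6 [0.44196688 0.3178265  0.08306886] 2.208572654654876 [-0.24196759  1.36643954 -0.0418765 ] [ 0.22856502 -0.00406788 -0.01924316] 0.013317151362077569
```

{"op": "step_arm", "data": {"series": [[[0,0,0],0,0],[[0,0,0],0,0],[[0,0,0],0,0],[[0,0,0],0,0],[[0,0,0],0,0]]}}

```text
clock: 6.22
tcp_pos: [0.442, 0.3178, 0.0831]
orientation: [-0.001, 0.45, 0.893, 0.0]
wrist_force: [-0.2, 0.3, -0.7]
finger_gap: 0.0851
```

{"op": "step_arm", "data": {"series": [[[0,0,3],0,0],[[0,0,7],0,0],[[0,0,12],0,0],[[0,0,16],0.15,0],[[0,0,18],0.3,0]]}}

```text
clock: 6.85
tcp_pos: [0.4428, 0.3182, 0.2659]
orientation: [0.0, 0.309, 0.951, 0.001]
wrist_force: [-1.1, 0.7, -0.9]
finger_gap: 0.0855
```

Run:
```python
from h import *
c=cap('wrist','wrist3')
cv2.imwrite(f'pics/wrist3x.png',cv2.resize(c['frame'][:,:,::-1],(800,600),interpolation=cv2.INTER_CUBIC))
s=env.get_state();q=s['orientation'];print(s['clock'],s['tcp_pos'],2*np.arctan2(q[2],q[1]),s['wrist_force'])
```

```text
6.9 [0.44337876 0.31851591 0.26773912] 2.5178870267625517 [0.37336789 0.40027479 2.53144955]
```

View pics/wrist3x.png

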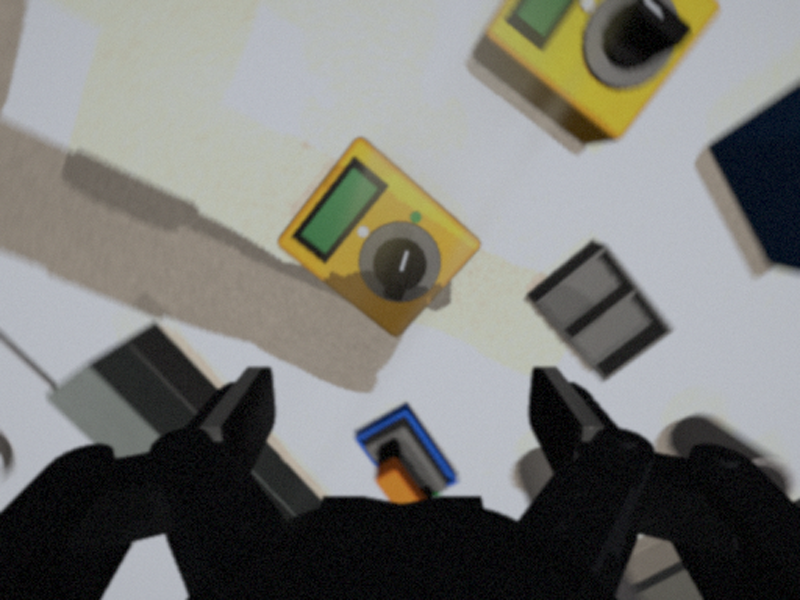

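The white mark now points at the green dot, at (415,217) in the picture, so the selector has clicked over. Next I'll move above the probe.

{"op": "step_arm", "data": {"series": [[[4.5,-3.3,-1],0.14,0],[[9,-6.6,-2],0.28,0],[[13.5,-9.9,-4],0.42,0],[[17,-12.5,-5.5],0.55,0],[[18.3,-13.3,-6],0.555,0]]}}

```text
clock: 7.52
tcp_pos: [0.6272, 0.1834, 0.205]
orientation: [-0.001, 0.037, 0.999, 0.002]
wrist_force: [0.1, 0.1, 0.1]
finger_gap: 0.0855
```

{"op": "step_arm", "data": {"series": [[[0,0,0],0,0]]}}

```text
clock: 7.65
tcp_pos: [0.6272, 0.1829, 0.2038]
orientation: [-0.002, 0.038, 0.999, 0.002]
wrist_force: [0.1, 0.0, -1.2]
finger_gap: 0.0855
```

Run:
```python
from h import *
c=cap('wrist','wrist4')
cv2.imwrite(f'pics/wrist4x.png',cv2.resize(c['frame'][:,:,::-1],(800,600),interpolation=cv2.INTER_CUBIC))
s=env.get_state();q=s['orientation'];print(s['clock'],s['tcp_pos'],2*np.arctan2(q[2],q[1]),s['wrist_force'])
u=np.array([np.cos(-.0685),np.sin(-.0685)]);v=np.array([-u[1],u[0]])
for z,L,W in [(.079,.04,.012),(.016,.053,.033)]:
  print(proj(c,[np.r_[np.array([.6265,.1855])+a*L*u+b*W*v,z] for a,b in[(1,1),(1,-1),(-1,1),(-1,-1)]])*800/512)
```

```text
7.7 [0.62663127 0.18333981 0.20406164] 3.0659285319885052 [-0.81364937  0.29577798  0.03853923]
[[422.99216558 341.3826851 ]
 [387.03848187 341.67909941]
 [423.87107622 220.49028199]
 [384.92594682 220.78928709]]
[[444.54215764 326.69270557]
 [363.69341477 327.35374867]
 [447.45672818 193.4773262 ]
 [359.26875698 194.14330333]]
```

View pics/wrist4x.png

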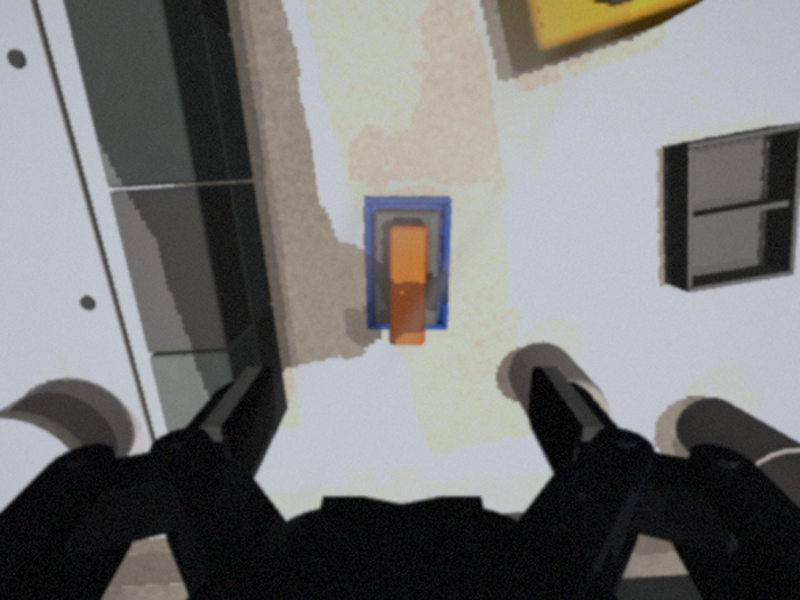

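The handle spans (389..426, 226..344) in the 800-pixel picture and lines up with the tool. The wrist view puts it at about (0.6285, 0.187), 2 mm from the top view estimate. Descending to grasp it.

{"op": "step_arm", "data": {"series": [[[0.2,0.35,-4],0,0],[[0.2,0.35,-8],0,0],[[0.2,0.35,-12],0,0],[[0.2,0.35,-15],0,0],[[0.2,0.35,-15.4],0,0]]}}

```text
clock: 8.32
tcp_pos: [0.6258, 0.188, 0.0485]
orientation: [-0.004, 0.037, 0.999, 0.002]
wrist_force: [0.7, -0.5, -0.4]
finger_gap: 0.0854
```

{"op": "step_arm", "data": {"series": [[[0,0,0],0,100],[[0,0,0],0,255],[[0,0,0],0,255],[[0,0,0],0,255],[[0,0,0],0,255]], "newtons": 70}}

```text
clock: 8.95
tcp_pos: [0.6266, 0.1879, 0.0499]
orientation: [-0.003, 0.037, 0.999, 0.002]
wrist_force: [-1.7, -0.1, 6.2]
finger_gap: 0.0232
```

Run:
```python
from h import *
c=cap('wrist','wrist5')
cv2.imwrite(f'pics/wrist5x.png',cv2.resize(c['frame'][:,:,::-1],(800,600),interpolation=cv2.INTER_CUBIC))
s=env.get_state();q=s['orientation'];print(s['clock'],s['tcp_pos'],2*np.arctan2(q[2],q[1]),s['wrist_force'],s['finger_gap'],q)
```

```text
9.0 [0.62659668 0.18793493 0.04990301] 3.066767928525592 [-0.59458613 -1.31403324  6.34218341] 0.023246416450603092 [-0.00326371  0.03740337  0.99929302  0.00195012]
```

View pics/wrist5x.png

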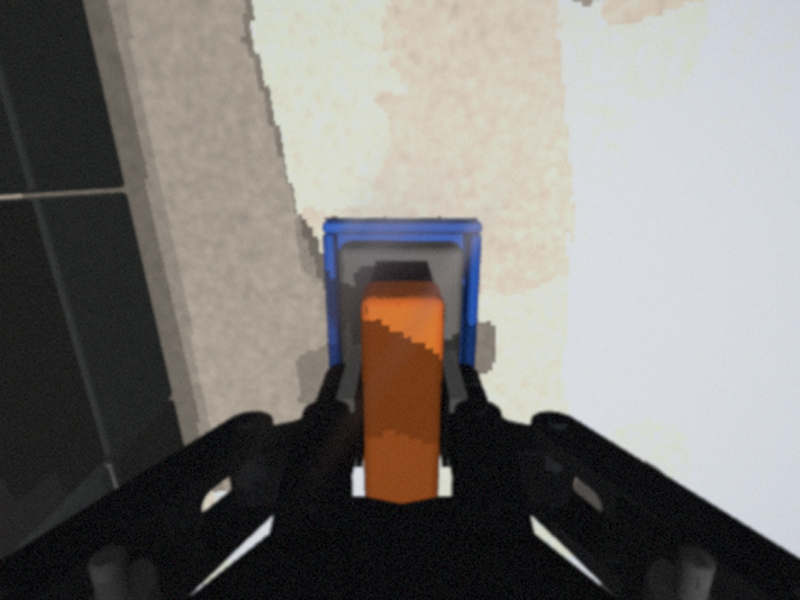

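The gap is 23 mm, so the handle is held centred between the pads. Lifting straight up.

{"op": "step_arm", "data": {"series": [[[0,0,1],0,255],[[0,0,3],0,255],[[0,0,6.5],0,255],[[0,0,11],0,255],[[0,0,15],0,255]]}}

```text
clock: 9.62
tcp_pos: [0.6262, 0.1878, 0.2012]
orientation: [-0.004, 0.038, 0.999, 0.002]
wrist_force: [0.7, -0.2, -2.4]
finger_gap: 0.0228
```

{"op": "step_arm", "data": {"series": [[[0,0,3],0,255],[[0,0,3],0,255]]}}

```text
clock: 9.88
tcp_pos: [0.6277, 0.1881, 0.2341]
orientation: [-0.001, 0.038, 0.999, 0.002]
wrist_force: [1.2, 0.8, -3.8]
finger_gap: 0.0226
```

Run:
```python
from h import *
for n in('wrist','side'):
    c=cap(n,n+'6')
    cv2.imwrite(f'pics/{n}6x.png',cv2.resize(c['frame'][:,:,::-1],(800,600),interpolation=cv2.INTER_CUBIC))
im=c['frame'][:,:,::-1]; cv2.imwrite('pics/s6c.png',cv2.resize(im[80:200,200:340],None,fx=5,fy=5,interpolation=cv2.INTER_CUBIC))
s=env.get_state();q=s['orientation'];print(s['clock'],s['tcp_pos'],2*np.arctan2(q[2],q[1]),s['wrist_force'],s['ft_torque'],s['finger_gap'],q)
# shield from top0
c=load('top0'); print('shield',unproj(c,np.array([(384,191),(409,193),(375,388),(405,390)])*.64,.1).round(3))
print('domes',unproj(c,np.array([(474,200),(650,275)])*.64,.067).round(3))
```

```text
9.975 [0.62586892 0.18775431 0.23000487] 3.066481473656347 [-0.29935797  0.22431789 -4.01250909] [0.01211316 0.0539536  0.01354501] 0.023399432772324685 [-0.00425284  0.03754636  0.99928421  0.00180367]
shield [[0.749 0.069 0.1  ]
 [0.747 0.019 0.1  ]
 [0.355 0.076 0.1  ]
 [0.352 0.018 0.1  ]]
domes [[ 0.745 -0.115  0.067]
 [ 0.597 -0.472  0.067]]
```

View pics/wrist6x.png

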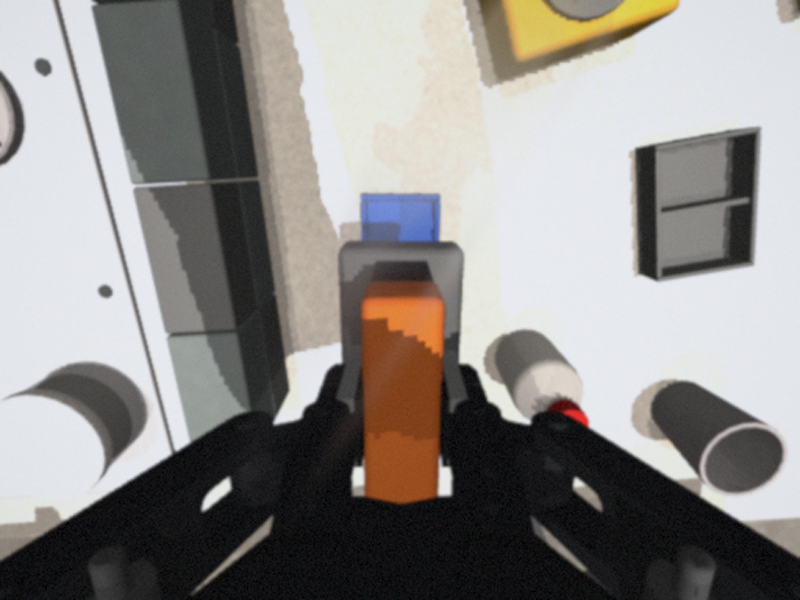

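View pics/s6c.png

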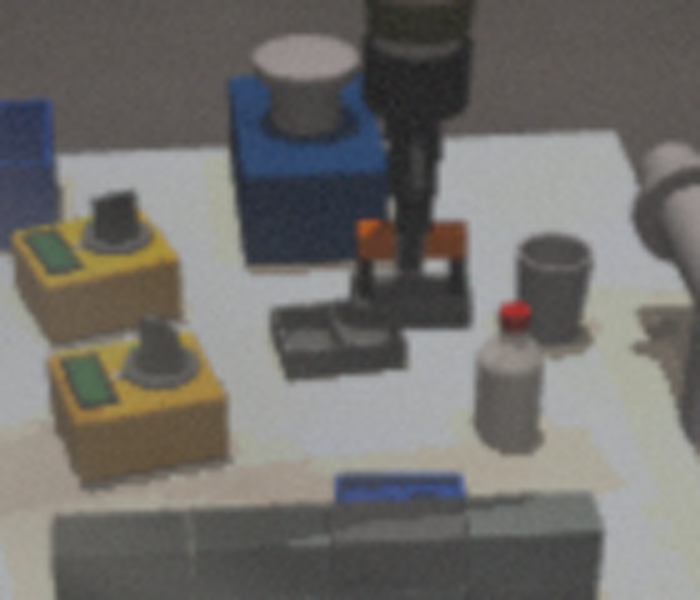

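Run:
```python
from h import *
c=load('wrist6'); t=np.array([.6259,.1878,.2300]); im=c['frame'][:,:,::-1]
cv2.imwrite('pics/w6c.png',cv2.resize(im[145:255,205:310],None,fx=5,fy=5,interpolation=cv2.INTER_CUBIC))
for nm,uv,z in [('handle edge L',(364,297),.029),('handle edge R',(442,297),.029),('head L',(343,246),-.023),('head R',(460,246),-.023)]:
    p=unproj(c,np.array(uv)*.64,t[2]+z)[0]; u=np.array([np.cos(-.0749),np.sin(-.0749)]); d=p[:2]-t[:2]; print(nm,'along x',d@u,'along y',d@[-u[1],u[0]])
for n in ('wrist5','wrist6'):
    c=load(n);T=np.array(c['camera_from_world']);print(-T[:3,:3].T@T[:3,3], T[:3,:3].round(3).tolist())
```

```text
handle edge L along x -0.03400486178761707 along y -0.010615236661132177
handle edge R along x -0.0339908232765034 along y 0.011649937655569485
head L along x -0.03980257761324964 along y -0.0228746338626358
head R along x -0.03980240167853511 along y 0.023641997341782597
[0.55682533 0.19231943 0.19313865] [[0.074, 0.997, 0.004], [0.959, -0.072, 0.274], [0.274, -0.017, -0.962]]
[0.55725    0.19234137 0.37700341] [[0.074, 0.997, 0.005], [0.958, -0.072, 0.278], [0.278, -0.016, -0.961]]
```

View pics/w6c.png

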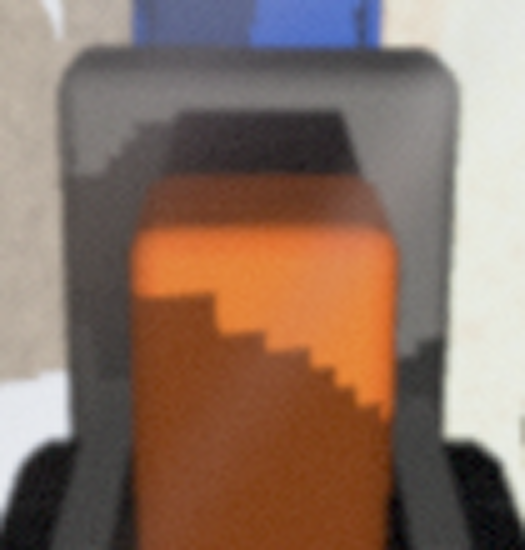

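The probe sits in the grip as it did before the lift. Its underside is 45 mm below the TCP, so about 185 mm up, well above the 100 mm wall. Crossing the wall now.

{"op": "step_arm", "data": {"series": [[[0,-4,0.5],0,255],[[0,-9,0.5],0,255],[[0,-14,0.5],0,255],[[0,-19,0.5],0,255],[[0,-24,0.5],0,255]]}}

```text
clock: 10.6
tcp_pos: [0.6244, -0.0535, 0.2321]
orientation: [-0.006, 0.038, 0.999, 0.002]
wrist_force: [0.4, -0.0, -2.9]
finger_gap: 0.0229
```

{"op": "step_arm", "data": {"series": [[[0,-4,0],0.006,255],[[0,-7,0],0.006,255],[[0,-8,0],0.006,255],[[0,-8,0],0.006,255]]}}

```text
clock: 11.1
tcp_pos: [0.6238, -0.1335, 0.2303]
orientation: [-0.008, 0.035, 0.999, 0.003]
wrist_force: [0.1, -0.1, -3.0]
finger_gap: 0.0228
```

Run:
```python
from h import *
for n in('wrist',):
    c=cap(n,n+'7')
    cv2.imwrite(f'pics/{n}7x.png',cv2.resize(c['frame'][:,:,::-1],(800,600),interpolation=cv2.INTER_CUBIC))
s=env.get_state();q=s['orientation'];print(s['clock'],s['tcp_pos'],2*np.arctan2(q[2],q[1]),s['wrist_force'],s['ft_torque'],s['finger_gap'],q)
```

```text
11.15 [ 0.62397744 -0.13271356  0.23083566] 3.072710417186492 [ 0.77157559 -0.19531659 -3.80388821] [-0.03591077 -0.03264749 -0.02523969] 0.02285146877192598 [-0.00750139  0.0344332   0.99937483  0.00283499]
```

View pics/wrist7x.png

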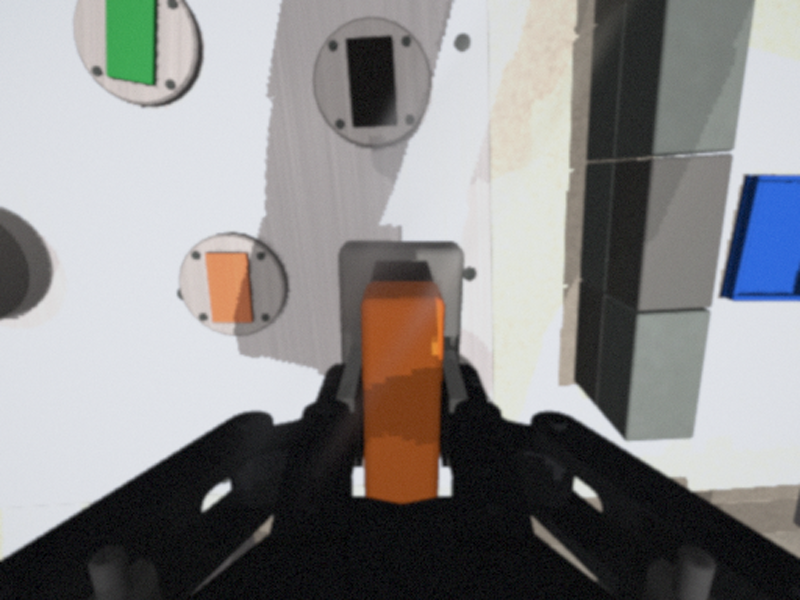

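Run:
```python
from h import *
from scipy.spatial.transform import Rotation as Ro
c=load('wrist7'); im=c['frame']
hsv=cv2.cvtColor(im,cv2.COLOR_RGB2HSV)
m=((hsv[...,0]<16)&(hsv[...,1]>110)&(hsv[...,2]>90)).astype(np.uint8); m[:,190:]=0; m[:150]=0;m[220:]=0
cn=max(cv2.findContours(m,cv2.RETR_EXTERNAL,cv2.CHAIN_APPROX_NONE)[0],key=cv2.contourArea)[:,0]
# map contour to plane then minAreaRect
P=unproj(c,cn,.026)[:,:2]
r=cv2.minAreaRect((P*1000).astype(np.float32)); print('cu',r, m.sum())
# mount circle: pixels 800: x 180..287,y 233..334 top z .020
print('mount',unproj(c,np.array([(180,284),(287,282),(234,233),(233,333)])*.64,.020).round(4))
q=env.get_state()['orientation'];print(Ro.from_quat(np.r_[q[1:],q[0]]).as_matrix().round(4))
```

```text
cu ((634.4357299804688, -276.7938537597656), (33.43321228027344, 57.961055755615234), 85.44790649414062) 1129
mount [[ 0.6299 -0.3203  0.02  ]
 [ 0.6345 -0.23    0.02  ]
 [ 0.5905 -0.2675  0.02  ]
 [ 0.6766 -0.2833  0.02  ]]
[[-0.9975  0.0689 -0.0148]
 [ 0.0688  0.9976  0.0062]
 [ 0.0152  0.0051 -0.9999]]
```

{"op": "step_arm", "data": {"series": [[[0.3,-4,0],0,255],[[0.6,-9,0],0,255],[[0.8,-13.5,0],0,255],[[0.8,-14.4,0],0,255],[[0.8,-14.4,0],0,255]]}}

```text
clock: 11.78
tcp_pos: [0.632, -0.2758, 0.2303]
orientation: [-0.008, 0.034, 0.999, 0.003]
wrist_force: [0.5, 0.9, -2.5]
finger_gap: 0.023
```

{"op": "step_arm", "data": {"series": [[[0,0,0],0,255],[[0,0,0],0,255]]}}

```text
clock: 12.02
tcp_pos: [0.6323, -0.274, 0.2306]
orientation: [-0.008, 0.033, 0.999, 0.004]
wrist_force: [0.0, -0.6, -2.6]
finger_gap: 0.023
```

Run:
```python
from h import *
from scipy.spatial.transform import Rotation as Ro
s=env.get_state();q=s['orientation'];print(s['clock'],s['tcp_pos'],s['qvel'].round(3));print(Ro.from_quat(np.r_[q[1:],q[0]]).as_matrix().round(4))
```

```text
12.025 [ 0.63228488 -0.27399535  0.23055506] [-0.007  0.002  0.004  0.001 -0.004 -0.002]
[[-0.9977  0.0664 -0.0155]
 [ 0.0663  0.9978  0.0076]
 [ 0.016   0.0065 -0.9999]]
```

The tilt is about 1°, left over from motion lag. I'll use a short up-move, where the lag reverses it, and start the descent from there.

{"op": "step_arm", "data": {"series": [[[0,-0.2,3],0,255],[[0,-0.2,3],0,255]]}}

```text
clock: 12.28
tcp_pos: [0.6336, -0.2757, 0.2635]
orientation: [-0.005, 0.033, 0.999, 0.002]
wrist_force: [-0.2, 0.2, -2.8]
finger_gap: 0.0229
```

{"op": "step_arm", "data": {"series": [[[0,0,0],0,255],[[0,0,0],0,255]]}}

```text
clock: 12.52
tcp_pos: [0.6335, -0.2752, 0.2627]
orientation: [-0.006, 0.032, 0.999, 0.003]
wrist_force: [-0.7, -0.2, -3.1]
finger_gap: 0.0232
```

Run:
```python
from h import *
from scipy.spatial.transform import Rotation as Ro
s=env.get_state();q=s['orientation'];print(s['clock'],s['tcp_pos'],s['qvel'].round(3));print(Ro.from_quat(np.r_[q[1:],q[0]]).as_matrix().round(4))
```

```text
12.525 [ 0.63345448 -0.27522435  0.26265443] [-0.003  0.004 -0.     0.005 -0.001 -0.001]
[[-0.9978  0.0648 -0.0116]
 [ 0.0647  0.9979  0.0055]
 [ 0.012   0.0047 -0.9999]]
```

{"op": "step_arm", "data": {"series": [[[0,0,3],-0.004,255],[[0,0,3],-0.004,255]]}}

```text
clock: 12.78
tcp_pos: [0.6342, -0.2756, 0.2942]
orientation: [-0.004, 0.034, 0.999, 0.002]
wrist_force: [-0.1, -1.0, -2.9]
finger_gap: 0.0229
```

{"op": "step_arm", "data": {"series": [[[0,0,3],-0.004,255],[[0,0,3],-0.004,255]]}}

```text
clock: 13.02
tcp_pos: [0.6349, -0.2761, 0.3253]
orientation: [-0.003, 0.036, 0.999, 0.001]
wrist_force: [0.1, 0.8, -3.0]
finger_gap: 0.0232
```

{"op": "step_arm", "data": {"series": [[[0,0,0],0,255],[[0,0,0],0,255]]}}

```text
clock: 13.28
tcp_pos: [0.6347, -0.2759, 0.3238]
orientation: [-0.004, 0.036, 0.999, 0.001]
wrist_force: [-1.1, 0.1, -3.9]
finger_gap: 0.023
```

Run:
```python
from h import *
from scipy.spatial.transform import Rotation as Ro
s=env.get_state();q=s['orientation'];print(s['clock'],s['tcp_pos'],s['qvel'].round(3));print(Ro.from_quat(np.r_[q[1:],q[0]]).as_matrix().round(4))
```

```text
13.275 [ 0.63471908 -0.27592916  0.32375294] [ 0.    -0.001  0.007  0.01   0.     0.001]
[[-0.9973  0.0727 -0.0073]
 [ 0.0726  0.9974  0.0031]
 [ 0.0075  0.0025 -1.    ]]
```

{"op": "step_arm", "data": {"series": [[[-0.1,0,-5],0,255],[[-0.2,-0.1,-10.5],0,255],[[-0.2,-0.1,-16],0,255],[[-0.2,-0.1,-19.4],0,255],[[-0.2,-0.1,-19.4],0,255]]}}

```text
clock: 13.9
tcp_pos: [0.6298, -0.2753, 0.1251]
orientation: [-0.008, 0.036, 0.999, 0.003]
wrist_force: [-1.0, -0.5, -2.6]
finger_gap: 0.0228
```

Run:
```python
from h import *
from scipy.spatial.transform import Rotation as Ro
for n in('top','side','wrist'):
    c=cap(n,n+'8'); im=c['frame'][:,:,::-1]
    p=proj(c,[[.634,-.277,.06]])[0]; x,y=int(p[0]),int(p[1]); x=max(60,min(x,452)); y=max(45,min(y,339))
    cv2.imwrite(f'pics/{n}8c.png',cv2.resize(im[y-45:y+45,x-60:x+60] if n!='wrist' else im,None,fx=6.5 if n!='wrist' else 1.56,fy=6.5 if n!='wrist' else 1.56,interpolation=cv2.INTER_CUBIC)); print(n,x,y)
s=env.get_state();q=s['orientation'];print(s['clock'],s['tcp_pos'],s['qvel'].round(3));print(Ro.from_quat(np.r_[q[1:],q[0]]).as_matrix().round(4))
```

```text
top 353 163
side 300 256
wrist 256 200
14.05 [ 0.63364675 -0.27750574  0.13160529] [ 0.002 -0.017  0.02  -0.003 -0.002 -0.   ]
[[-0.9973  0.0727 -0.0049]
 [ 0.0727  0.9974  0.0016]
 [ 0.005   0.0013 -1.    ]]
```

View pics/top8c.png

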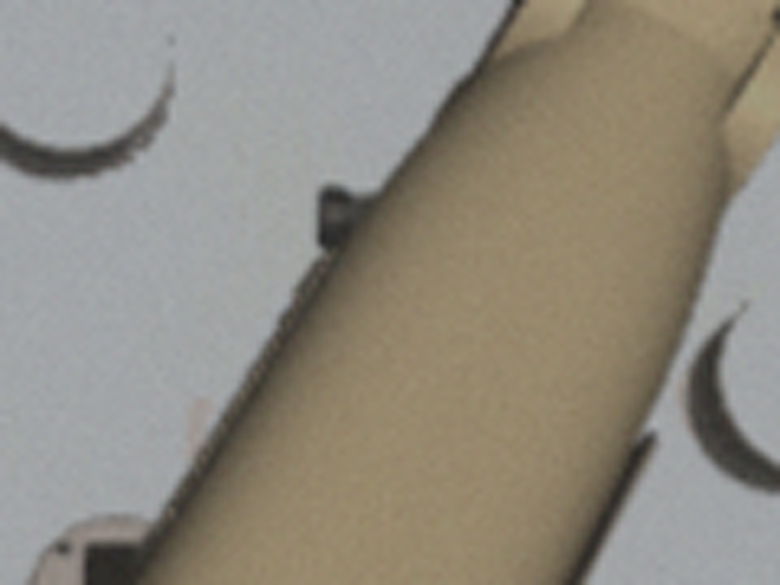

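View pics/side8c.png

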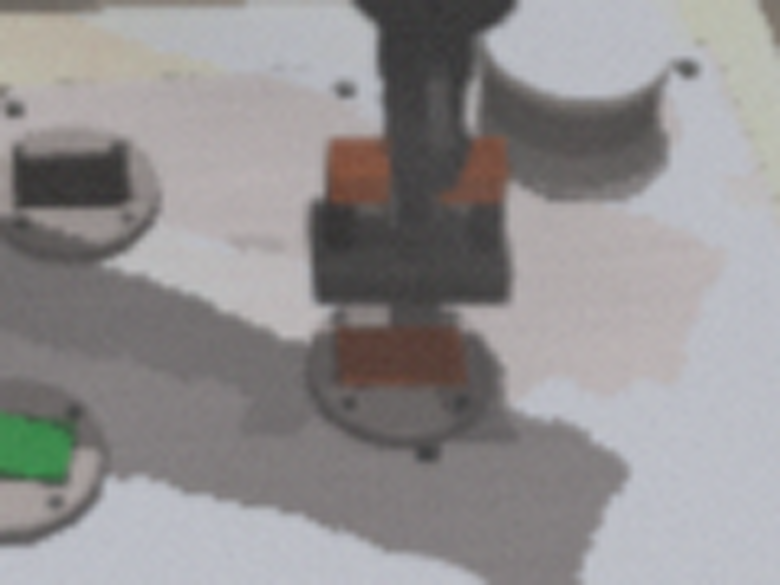

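View pics/wrist8c.png

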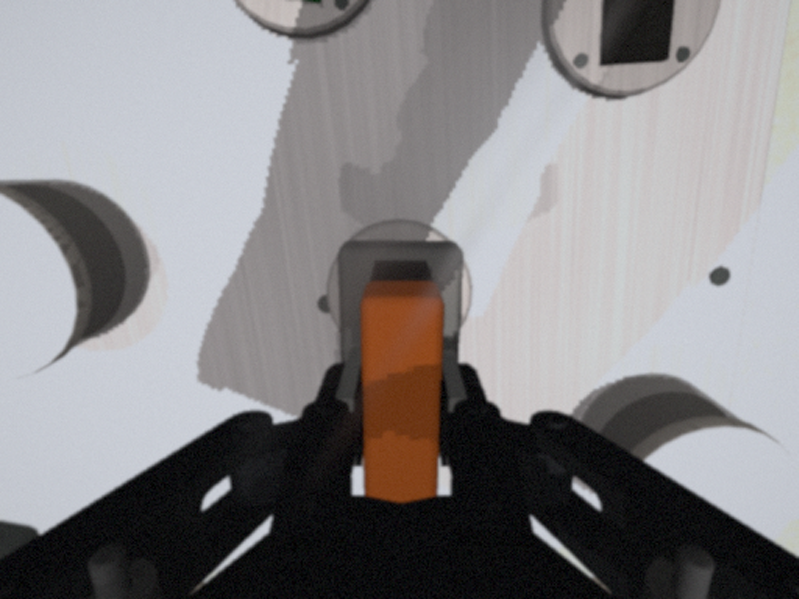

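Run:
```python
from h import *
c=load('side8'); q=lambda a: np.array(a,float)/6.5+[300-60,256-45]-.42
t=np.array([.6336,-.2775,.1316])
u=np.array([np.cos(-.072),np.sin(-.072)]);v=np.array([-u[1],u[0]])
def cols(cen,z,L,yo): return [proj(c,[np.r_[np.array(cen)+s*L*u+yo*v,z]])[0].round(2).tolist() for s in(1,-1)]
def inv(P): return ((np.array(P)-[240,211]+.42)*6.5).round(1).tolist()
for nm,z,L,yo in [('head bottom front',t[2]-.045,.045,-.025),('head top front',t[2]-.023,.045,-.025),('handle mid front',t[2]+.018,.04,-.012)]:
    print(nm,inv(cols(t[:2],z,L,yo)))
print('sample front top',inv(cols([.634,-.2775],.026,.03,-.017)),'bottom',inv(cols([.634,-.2775],.020,.03,-.017)),'back',inv(cols([.634,-.2775],.026,.03,.017)))
print('mount ends',inv(cols([.634,-.2775],.02,.045,0)))
print('px/mm',6.5*K(c)/1.25/1000)
```

```text
head bottom front [[505.9, 298.5], [309.4, 301.0]]
head top front [[510.3, 265.1], [311.6, 267.7]]
handle mid front [[503.7, 180.2], [324.7, 182.5]]
sample front top [[461.3, 373.8], [334.9, 375.5]] bottom [[460.3, 382.3], [334.3, 383.9]] back [[452.9, 319.9], [329.2, 321.6]]
mount ends [[487.2, 354.6], [300.2, 357.0]]
px/mm 2.096618137833804
```

Run:
```python
from h import *
c=load('side8'); im=c['frame'][:,:,::-1]
x0,y0=284,225
cv2.imwrite('pics/s8z.png',cv2.resize(im[y0:y0+58,x0:x0+38+4],None,fx=10,fy=10,interpolation=cv2.INTER_LINEAR))
# profile: orange sample columns
hsv=cv2.cvtColor(c['frame'],cv2.COLOR_RGB2HSV)
for r in (264,266,268): print(r,[tuple(c['frame'][r,k]) [0]-int(c['frame'][r,k,2]) for k in range(284,326)])
for r in (232,234,238): print(r,[tuple(c['frame'][r,k]) [0]-int(c['frame'][r,k,2]) for k in range(284,326)])
for r in (250,254,255): print(r,[int(c['frame'][r,k].mean()) for k in range(280,326)])
c=load('side0')
for r in (262,264,266,268): print('s0',r,[int(c['frame'][r,k,0])-int(c['frame'][r,k,2]) for k in range(284,326)])
```

```text
264 [np.uint8(3), np.uint8(4), np.uint8(5), np.uint8(2), np.uint8(5), np.uint8(5), np.uint8(6), np.uint8(10), np.uint8(30), np.uint8(31), np.uint8(32), np.uint8(31), np.uint8(32), np.uint8(30), np.uint8(31), np.uint8(31), np.uint8(32), np.uint8(29), np.uint8(33), np.uint8(28), np.uint8(31), np.uint8(31), np.uint8(31), np.uint8(32), np.uint8(33), np.uint8(34), np.uint8(28), np.uint8(16), np.uint8(5), np.uint8(4), np.uint8(3), np.uint8(6), np.uint8(6), np.uint8(7), np.uint8(4), np.uint8(5), np.uint8(5), np.uint8(3), np.uint8(8), np.uint8(5), np.uint8(7), np.uint8(5)]
266 [np.uint8(3), np.uint8(1), np.uint8(3), np.uint8(4), np.uint8(6), np.uint8(2), np.uint8(5), np.uint8(8), np.uint8(26), np.uint8(29), np.uint8(31), np.uint8(33), np.uint8(33), np.uint8(31), np.uint8(31), np.uint8(33), np.uint8(30), np.uint8(31), np.uint8(30), np.uint8(33), np.uint8(31), np.uint8(29), np.uint8(31), np.uint8(30), np.uint8(31), np.uint8(32), np.uint8(30), np.uint8(19), np.uint8(5), np.uint8(3), np.uint8(3), np.uint8(5), np.uint8(3), np.uint8(6), np.uint8(8), np.uint8(7), np.uint8(6), np.uint8(7), np.uint8(
[... 3023 characters left out ...]
93, 92, 94, 92, 95, 96, 95, 95, 95, 93, 63, 14, 8, 3, -3, -9, -10, -10, -11, -9, -10, -9, -10, -8, -10, -10]
s0 264 [-7, -11, -6, 5, 9, 10, 10, 27, 78, 94, 96, 98, 98, 97, 97, 96, 97, 95, 96, 96, 96, 98, 97, 96, 97, 95, 76, 29, 9, 7, 4, -6, -8, -10, -10, -7, -10, -9, -10, -10, -8, -10]
s0 266 [-9, -7, 3, 6, 9, 9, 11, 24, 69, 95, 99, 97, 96, 95, 94, 96, 98, 96, 97, 95, 98, 99, 97, 97, 97, 96, 82, 43, 12, 8, 8, 3, -7, -9, -10, -7, -9, -12, -10, -9, -10, -10]
s0 268 [-8, -6, 2, 6, 9, 9, 9, 18, 49, 90, 95, 93, 94, 92, 95, 94, 92, 93, 92, 94, 90, 94, 92, 93, 92, 94, 87, 57, 12, 7, 8, 0, -10, -8, -10, -10, -11, -10, -7, -9, -12, -8]<stdin>:8: RuntimeWarning: overflow encountered in scalar subtract
```

View pics/s8z.png

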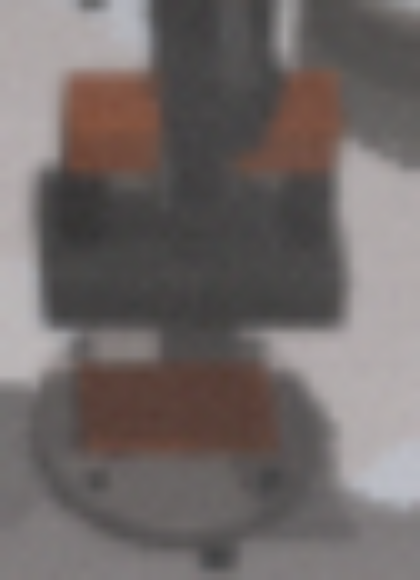

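The side view shows the head (crop x 311..511) centred over the copper sample (337..467) to within about 2 mm. In the wrist view the mount circle (329..471) and the head (339..462) are both centred at x≈400. Now the final slow descent.

{"op": "step_arm", "data": {"series": [[[0.05,0,-0.8],0,255],[[0.05,0,-2],0,255],[[0.05,0,-3],0,255],[[0.05,0,-3.5],0,255],[[0.05,0,-3.5],0,255]]}}

```text
clock: 14.68
tcp_pos: [0.6337, -0.2772, 0.0957]
orientation: [-0.003, 0.036, 0.999, 0.001]
wrist_force: [-0.4, -0.6, -2.7]
finger_gap: 0.0228
```

Run:
```python
from h import *
from scipy.spatial.transform import Rotation as Ro
c=cap('side','side9')
s=env.get_state();q=s['orientation'];print(s['clock'],s['tcp_pos'],s['qvel'].round(3));print(Ro.from_quat(np.r_[q[1:],q[0]]).as_matrix().round(4))
```

```text
14.725 [ 0.63399012 -0.2774044   0.09627032] [-0.001 -0.007  0.012  0.002 -0.    -0.   ]
[[-0.9973  0.0726 -0.0055]
 [ 0.0726  0.9974  0.002 ]
 [ 0.0056  0.0016 -1.    ]]
```

{"op": "step_arm", "data": {"series": [[[0.05,0,-0.4],0,255],[[0.05,0,-0.9],0,255],[[0.05,0,-1.3],0,255],[[0.05,0,-1.5],0,255],[[0.05,0,-1.5],0,255]]}}

```text
clock: 15.35
tcp_pos: [0.6344, -0.2773, 0.081]
orientation: [-0.003, 0.036, 0.999, 0.001]
wrist_force: [0.2, 0.2, -3.4]
finger_gap: 0.0231
```

Run:
```python
from h import *
from scipy.spatial.transform import Rotation as Ro
for n in('side','wrist'):
    c=cap(n,n+'10'); im=c['frame'][:,:,::-1]
    cv2.imwrite(f'pics/{n}10.png',cv2.resize(im[215:285,265:345] if n=='side' else im,None,fx=8 if n=='side' else 1.56,fy=8 if n=='side' else 1.56,interpolation=cv2.INTER_CUBIC))
s=env.get_state();q=s['orientation'];print(s['clock'],s['tcp_pos'],s['qvel'].round(3),s['wrist_force']);print(Ro.from_quat(np.r_[q[1:],q[0]]).as_matrix().round(4))
c=load('side10');t=s['tcp_pos'];u=np.array([np.cos(-.072),np.sin(-.072)]);v=np.array([-u[1],u[0]])
pr=lambda P:((proj(c,[P])[0]-[265,215]+.44)*8).round(1)
for dz in (-.045,-.043,-.047): print('head bottom front',dz,[pr(np.r_[t[:2]+a*.045*u-.025*v,t[2]+dz]) for a in(1,-1)])
print('sample front top/bot',[pr(np.r_[np.array([.634,-.2775])+a*.03*u-.017*v,z]) for z in(.026,.02) for a in(1,-1)])
```

```text
15.45 [ 0.63460089 -0.27743567  0.08138317] [ 0.001 -0.003  0.003  0.001  0.     0.003] [ 0.10651973 -0.31155005 -3.02855574]
[[-0.9973  0.0726 -0.0053]
 [ 0.0726  0.9974  0.0019]
 [ 0.0054  0.0015 -1.    ]]
head bottom front -0.045 [array([413.4, 425.5]), array([177.7, 428.5])]
head bottom front -0.043 [array([413.9, 422. ]), array([178., 425.])]
head bottom front -0.047 [array([412.9, 429. ]), array([177.5, 432. ])]
sample front top/bot [array([367.9, 428.3]), array([212.4, 430.3]), array([366.7, 438.6]), array([211.6, 440.7])]
```

View pics/side10.png

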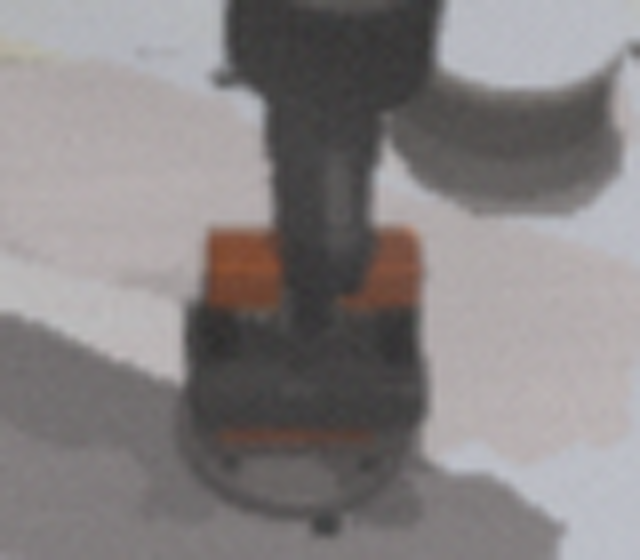

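View pics/wrist10.png

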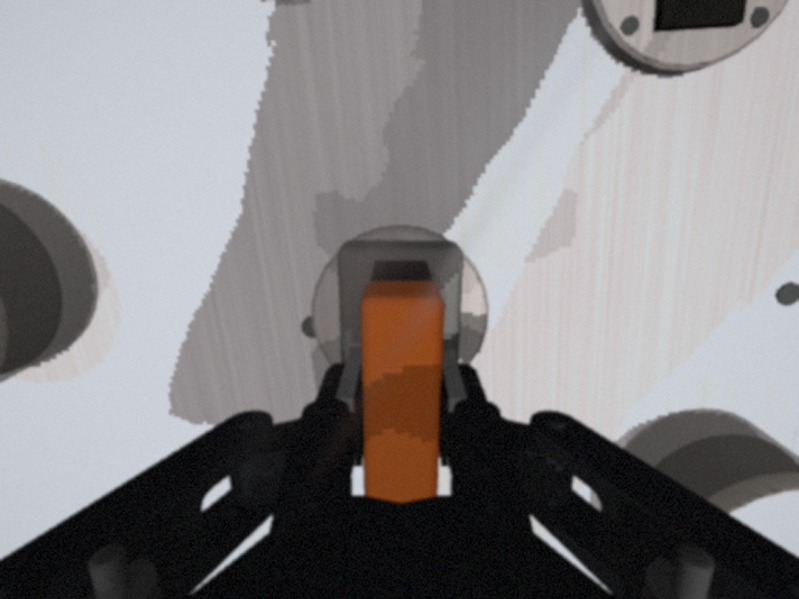

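Run:
```python
from h import *
c=load('side10');F=c['frame'].astype(int)
g=F.mean(2); rb=F[...,0]-F[...,2]
def edges(a,lo,hi):
    k=np.arange(lo,hi); a=a[lo:hi]; m=(a.max()+a.min())/2; s=np.where(np.diff(np.sign(a-m))!=0)[0]
    f=lambda i:k[i]+(m-a[i])/(a[i+1]-a[i]); return round(f(s[0]),2),round(f(s[-1]),2),round((f(s[0])+f(s[-1]))/2,2)
for r in (268,269,270): print('sample',r,edges(rb[r],285,320))
for r in (260,262,264,266): print('head',r,edges(g[r],284,325), g[r,284:292].astype(int),g[r,314:324].astype(int))
for r in (246,248,250): print('handle',r,edges(rb[r],284,325))
c=load('side0');rb0=c['frame'].astype(int)[...,0]-c['frame'].astype(int)[...,2]
t=env.get_state()['tcp_pos'];u=np.array([np.cos(-.072),np.sin(-.072)]);v=np.array([-u[1],u[0]])
def pc(cen,z,L,yo): 
    p=[proj(c,[np.r_[cen+a*L*u+yo*v,z]])[0] for a in(-1,1)]; return np.round([p[0][0],p[1][0],(p[0][0]+p[1][0])/2,(p[0][1]+p[1][1])/2],2)
print('pred head',pc(t[:2],t[2]-.045,.045,-.025),pc(t[:2],t[2]-.034,.045,-.025)); print('pred handle',pc(t[:2],t[2]+.018,.04,-.012))
print('pred samp frontbot, fronttop, back',pc(np.array([.634,-.2775]),.02,.03,-.017),pc(np.array([.634,-.2775]),.026,.03,-.017),pc(np.array([.634,-.2775]),.026,.03,.017))
for r in range(259,271): print('s0',r,edges(rb0[r],287,316))
```

```text
sample 268 (np.float64(292.5), np.float64(310.5), np.float64(301.5))
sample 269 (np.float64(291.81), np.float64(310.92), np.float64(301.36))
sample 270 (np.float64(291.92), np.float64(311.31), np.float64(301.61))
head 260 (np.float64(287.75), np.float64(317.68), np.float64(302.71)) [181 182 183 162 107  73  60  61] [ 59  61  64  91 134 171 173 173 176 173]
head 262 (np.float64(287.63), np.float64(317.88), np.float64(302.75)) [136 137 147 155  99  71  68  69] [ 65  67  71  84 125 167 172 172 174 176]
head 264 (np.float64(317.94), np.float64(317.94), np.float64(317.94)) [110 110 108  96  76  66  69  67] [ 65  71  74  81 121 171 173 175 172 176]
head 266 (np.float64(317.85), np.float64(317.85), np.float64(317.85)) [108 113 104  91  84  65  63  66] [ 64  65  68  82 124 170 176 174 175 176]
handle 246 (np.float64(290.42), np.float64(316.72), np.float64(303.57))
handle 248 (np.float64(290.61), np.float64(316.84), np.float64(303.73))
handle 250 (np.float64(290.56), np.float64(316.77), np.float64(303.67))
pred head [286.78 316.24 301.51 267.94] [286.93 316.56 301.75 265.51]
pred handle [289.
[... 252 characters left out ...]
4(311.0), np.float64(300.42))
s0 261 (np.float64(291.16), np.float64(310.5), np.float64(300.83))
s0 262 (np.float64(291.19), np.float64(310.4), np.float64(300.8))
s0 263 (np.float64(291.3), np.float64(310.46), np.float64(300.88))
s0 264 (np.float64(291.37), np.float64(310.64), np.float64(301.01))
s0 265 (np.float64(291.49), np.float64(310.72), np.float64(301.1))
s0 266 (np.float64(291.6), np.float64(310.79), np.float64(301.2))
s0 267 (np.float64(291.73), np.float64(311.09), np.float64(301.41))
s0 268 (np.float64(291.95), np.float64(311.21), np.float64(301.58))
s0 269 (np.float64(291.92), np.float64(311.08), np.float64(301.5))
s0 270 (np.float64(291.3), np.float64(311.58), np.float64(301.44))
```

Sub-pixel edges put the probe about 1.5–2.5 mm too far in +x, which the wrist estimate also showed. I'll nudge it −2 mm in x and let it settle.

{"op": "step_arm", "data": {"series": [[[-0.1,0,0],0,255],[[-0.2,0,0],0,255],[[-0.2,0,0],0,255],[[-0.2,0,0],0,255],[[-0.2,0,0],0,255]]}}

```text
clock: 16.08
tcp_pos: [0.6326, -0.2775, 0.0814]
orientation: [-0.003, 0.036, 0.999, 0.001]
wrist_force: [-0.3, -0.4, -3.9]
finger_gap: 0.0231
```

Run:
```python
from h import *
from scipy.spatial.transform import Rotation as Ro
c=cap('side','side11'); cv2.imwrite('pics/side11x.png',cv2.resize(c['frame'][:,:,::-1],(800,600),interpolation=cv2.INTER_CUBIC))
s=env.get_state();q=s['orientation'];print(s['clock'],s['tcp_pos'],s['qvel'].round(4),s['wrist_force'],s['finger_gap']);print(Ro.from_quat(np.r_[q[1:],q[0]]).as_matrix().round(4))
```

```text
16.125 [ 0.63259872 -0.27746603  0.08140782] [-0.0018  0.0007 -0.0015  0.0005 -0.0002 -0.0002] [-0.4928678  -0.57406826 -3.57825377] 0.022881295246604934
[[-0.9973  0.0726 -0.0052]
 [ 0.0726  0.9974  0.0019]
 [ 0.0054  0.0015 -1.    ]]
```

View pics/side11x.png

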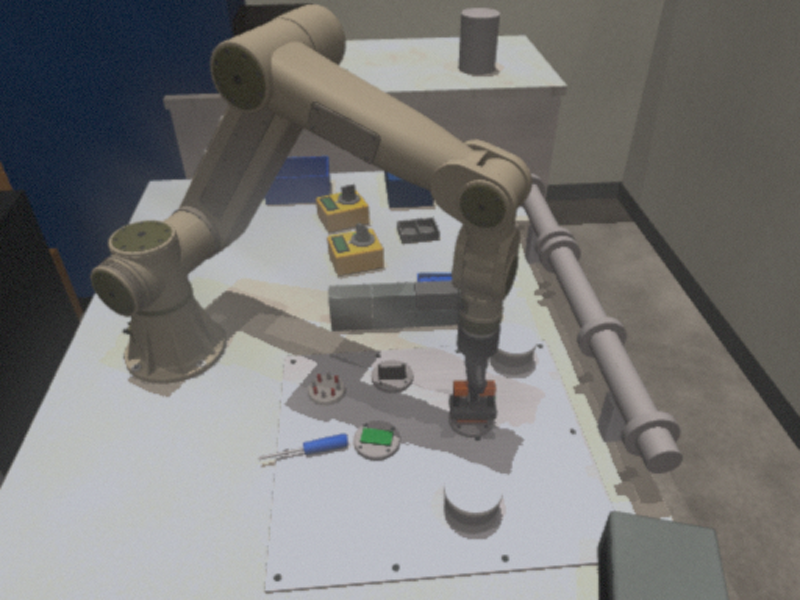

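The probe is over the copper mount, at about (472,405), everything else is where it was, and the arm is still. Handing in.

```bash
python3 -c "
from workcell import env
print(env.hand_in()); print(env.get_state()['tcp_pos'])"
```

```text
the job is handed in; nothing more can be done
None
the job is handed in; nothing more can be done
```

I finished the job and handed it in at about 16 s of the 51 s allowed, still holding the probe over the copper sample; no verdict was reported.

- **Selector:** I gripped the bar on the nearer meter (0.52 m from the base, against 0.65 m) and turned it 1.15 rad clockwise. After I let go, the wrist view showed its white mark at the green dot.
- **Carry:** I took the probe by its handle and crossed the wall with the underside about 85 mm above its top. The wrist force stayed around 3–4 N, which is just the probe's weight, and I saw no sign of contact.
- **Final pose:**
  - The underside is about 10.4 mm above the sample, assuming the probe stood flat on its 5 mm cradle floor when I gripped it.
  - Tilt is about 0.3°.
  - Its long side is within about 0.01 rad of the sample's.
  - Joint speeds are below 0.002 rad/s.
- **Disagreement:** the cameras disagreed by about 3–4 mm on centring along the sample's long side. I moved the probe 2 mm back to the middle of those estimates, so an error of 1–2 mm may remain. The top view was blocked by the arm in the final pose, so it could not settle this.
- **Other objects:** in the last side view the other objects in sight stood where they were; the arm hid the flask.

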